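# Lay the lopsided enlarger arm on the drip battens

## Robot

A 7-joint arm with a two-finger parallel gripper is mounted at the origin on the work surface. World frame = base frame: x ahead of the robot, y to its left, z up, the work surface at z = 0. Lengths are in mm, angles in rad, forces in N, time in s.
With the tool pointing down it reaches from about 425 to 875 mm from the base axis. Payload 8.4 kg.
Tool frame: the origin (TCP) lies midway between the tips of the shut fingers; the grasp point (between the pads) lies 19 mm behind it; z points along the fingers, y is the direction in which the jaws open and shut (so a half turn about z gives the same grasp; the last joint's range is limited). The gripper opens to 85 mm and grips with 20 to 120 N. Pads are 22 mm wide; open, the fingers measure 114 mm over their backs; the gripper's body (76 mm by 85 mm) begins 54 mm behind the grasp point. The pads swing forward as they close: fully open they stand 13 mm farther back than shut.
Start: joints at [1.033, 0.333, 0.04, 1.465, -0.013, 1.343, -0.059], TCP at [276.13, -588.402, 231.308] pointing down, gripper open.
Joint ranges: [-2.58, 2.58], [-0.38, 2.09], [-1.3, 1.39], [0.25, 2.4], [-1.5, 4.64], [0.08, 2.09], [-2.65, 2.65]. Speed limits (rad/s): [2.22, 2.22, 2.79, 2.79, 3.14, 3.14, 3.14].

## Interface

Orientations are given as a unit quaternion [x, y, z, w].
In Python, from rig import env, eyes gives the robot as it stands.
- The arm moves only by the tool step_arm, never from a script. Its argument "commands" is a list of rows, each an object of numbers: "gripper": the closure in counts, from 0 (fully open) to 255 (shut); "x", "y", "z": the shift along the tool's x, y, z in mm; "rx", "ry", "rz": the turn, a rotation vector about the tool's x, y, z in rad. A call has 1 to 8 rows; each row shifts and turns the commanded pose from where the row before left it, along the tool's axes as they then stand; what a row does not reach is not made up. A row lasts 1/8 s, in which the tool goes at most 62.5 mm and 10.7 degrees, less where a joint would pass 70% of its speed; a pose out of reach is approached as far as the arm can. A call is refused whole if a number of a shift passes 62.5 or a number of a turn 0.188, either way. A call with a gripper value outside its range is refused whole. The fingers move at their own pace and stop on an object; "squeeze" is the grip in N (left out, the last holds). Time passes only in rows, so rows that do not move let the fingers close. It gives the time, the measured TCP pose, the force and the opening at its end, in the units of the state.
- env.read_state(): the state, without advancing time (a new reading comes with each control period).
- eyes.grab_frame(name): name is "scene" or "top" or "wrist"; returns (picture, depth): 400x640x3 uint8, blue, green, red; 400x640 float32, mm along the optical axis (not along the pixel's ray), 0 where there is no reading.
- eyes.calibration(name): a dict with "fx", "fy", "cx", "cy" (pixels), "world_to_cam" (4x4, takes a point from world to camera coordinates); the wrist camera has in their place "hand_eye" (4x4, takes a point from camera to tool coordinates, whose origin is the TCP and whose axes are the flange's). Camera axes: x right, y up, looking along -z (the intrinsics and any distortion apply to the point x, -y, -z); pixel columns grow to the right and rows downward; lengths in mm; the calibration is good to about 2 mm. A picture is of the moment at which its call begins: read the wrist's pose just before it. calibration takes no time and is no camera call.
- env.close_job(): hands the job in, once; it reports no verdict.
The state is a dict: "clock": time; "q": joint angles; "qvel": joint speeds; "tau": joint torques, N m; "tool_pos": TCP position; "eef_rot": TCP orientation; "wrist_force": force on the tool from outside, world axes, zero at the start; "moment": the same for the moment, N m; "finger_gap": opening from 0.0 (shut) to 1.0 (fully open).
Only numpy, scipy, OpenCV 4.12 (cv2) and the standard library are available. Lean on these libraries where they do the work, as an engineer would, in place of code of your own. Each camera call takes 0.05 s, during which the arm holds its last target. There are 200 camera calls.

## Task

Pick up the longer of the two enlarger arms by its bar, close to the point where it balances, so that it hangs level and never tips or dangles by one end; lift it clear of the bench and set it down softly across the two wooden battens of the drip tray. Leave it lying flat and square across both battens, between their end stops, with its balance point about midway between the battens; either end may carry the head. Do not disturb the shorter arm.

Things in the scene. Friction and masses are not known exactly. Their poses are not given: they have to be found in the camera images.
- long_arm: Longer loose arm: steel bar 16 wide, 24 high, x -150 to +110; heavy dark clamp ring 56 dia., 45 high, centred at x +135; black knob to x +185 (mm). Underside flat on the bench. 0.75-0.95 kg, over half in the head. Origin on the underside, bar's centre line; x along the bar to the head, z up. Gripped far from balance it tips: a 10 mm trial lift shows the low end; grip nearer to it.
- balance (a point): Usual balance point of the longer arm: on the bar, 70 mm from long_arm's origin towards the head (37 mm short of the ring's near edge), 12 mm above the underside; axes as long_arm. The true one lies within 10 mm of it along the bar, depending on the head's weight.
- rack: Fixed white drip tray 300 x 220, walls 30 high, floor 6 thick. Origin under its centre on the bench, x along the 300 side, z up. Two wooden battens run along y at x -80 and +80, 14 thick, tops 50 above the bench, end stops 18 higher, 120 free between stops (all mm). Open between the battens. The arm is laid along x and overhangs the tray.
- short_arm: The shorter arm, a bystander to be left alone: the same kind of bar but 140 mm long with a 40 mm diameter ring 35 mm high at one end, 178 mm overall. Origin on the underside of the bar, x towards its ring (bar x = -80 to +60 mm, ring centre +78 mm).

How it is judged:
By the outcome, as a careful person would: the job done as asked, in the order asked, and still so for the second after the job is handed in, with the robot touching nothing.
It also fails if it takes over 46 s, if anything falls off the work surface, if the arm or the gripper's body presses on something with over 40 N, if the wrist force passes 120 N, or if a joint passes its speed limit or range.

## Working session

There is one attempt and no reset: what is moved stays moved. The work goes in short steps, Python scripts to look and compute and a tool call to move; the robot and the scene stay as the last step left them, time stands still between calls to the robot, and variables do not carry over. Pictures are saved under pics/ and viewed, about 8 in all and at most 12, crops included, and the job is handed in when it is done.

Besides the shell and the picture viewer there is one more tool, called as a command line: name --argument value ..., lists and objects as JSON in quotes. step_arm: Moves the arm, as the interface text tells. Its arguments: {"type":"object","properties":{"commands":{"type":"array","items":{"type":"object","properties":{"gripper":{"type":"number"},"x":{"type":"number"},"y":{"type":"number"},"z":{"type":"number"},"rx":{"type":"number"},"ry":{"type":"number"},"rz":{"type":"number"}}}},"squeeze":{"type":"number"}},"required":["commands"]}

```bash
mkdir -p pics
cat > h.py <<'E'
import numpy as np, cv2
from rig import env, eyes
from scipy.spatial.transform import Rotation as R
def cloud(name):
    s=env.read_state(); im,d=eyes.grab_frame(name); c=eyes.calibration(name)
    v,u=np.mgrid[0:400,0:640]
    P=np.stack([(u-c['cx'])/c['fx']*d,-(v-c['cy'])/c['fy']*d,-d],-1)
    if 'world_to_cam' in c: M=np.linalg.inv(np.array(c['world_to_cam']))
    else:
        T=np.eye(4); T[:3,:3]=R.from_quat(s['eef_rot']).as_matrix(); T[:3,3]=s['tool_pos']; M=T@np.array(c['hand_eye'])
    W=P@M[:3,:3].T+M[:3,3]; W[d==0]=np.nan
    return im,d,W
E
python3 - <<'E'
from h import *
s=env.read_state(); print({k:np.round(v,3) for k,v in s.items()})
c=eyes.calibration('top'); print(c)
a=[]
for n in('scene','top'):
    im,d,W=cloud(n); cv2.imwrite(f'pics/{n}0.png',im); np.savez(f'{n}0.npz',im=im,W=W)
E
```

```text
{'clock': np.float64(0.0), 'q': array([ 1.033,  0.334,  0.04 ,  1.466, -0.013,  1.343, -0.058]), 'qvel': array([-0.001,  0.001, -0.001, -0.   , -0.001, -0.   , -0.   ]), 'tau': array([-2.0000e-03, -6.5857e+01,  1.3640e+00, -4.0557e+01,  1.7000e-02,
        1.3000e-02, -0.0000e+00]), 'tool_pos': array([ 275.912, -588.015,  230.411]), 'eef_rot': array([ 0.976,  0.218, -0.   , -0.001]), 'wrist_force': array([ 0.347,  0.043, -0.569]), 'moment': array([ 0.011,  0.019, -0.045]), 'finger_gap': np.float64(1.001)}
{'fx': 404.2898692404797, 'fy': 404.2898692404797, 'cx': 319.26179489742674, 'cy': 195.96002594912068, 'world_to_cam': array([[ 1.09415370e-03, -9.99994341e-01, -3.18147307e-03,
        -3.75330976e+00],
       [ 9.79929842e-01,  4.37994497e-04,  1.99342201e-01,
        -5.08194582e+02],
       [-1.99339679e-01, -3.33573141e-03,  9.79924775e-01,
        -8.93996946e+02],
       [ 0.00000000e+00,  0.00000000e+00,  0.00000000e+00,
         1.00000000e+00]])}
```

View pics/top0.png

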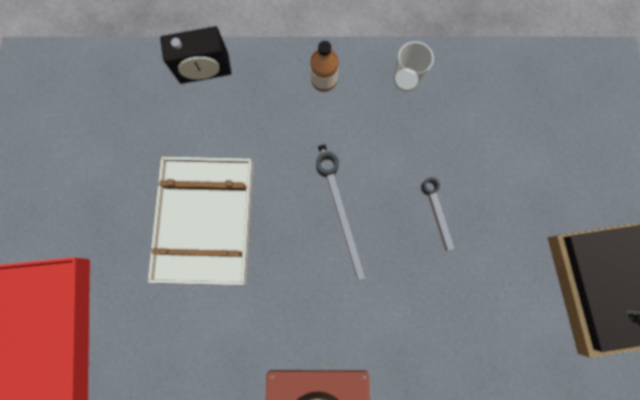

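View pics/scene0.png

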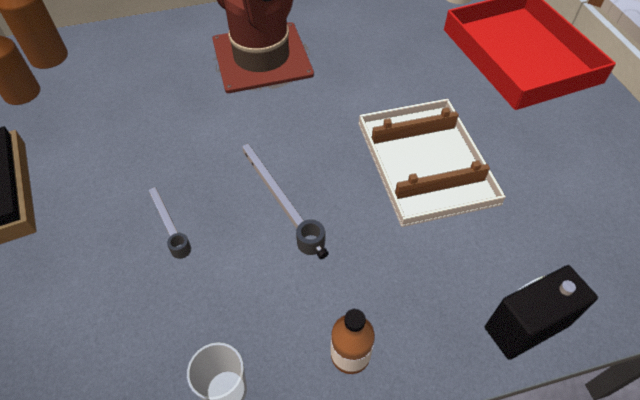

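The top view shows the long arm from (362,277) to its ring at (327,163), the tray centred near (202,220) with battens at rows 185 and 253, and the short arm at (430,185)-(450,248). Next I'll measure these from depth.

```bash
cat > m.py <<'E'
from h import *
z=np.load('top0.npz'); W=z['W'];im=z['im'].astype(int)
def reg(r0,r1,c0,c1,lo,hi):
    m=np.zeros((400,640),bool); m[r0:r1,c0:c1]=1
    return W[m&(W[...,2]>lo)&(W[...,2]<hi)]
bench=W[300:340,400:500]; print('bench z',np.nanmedian(bench[...,2]))
P=reg(185,285,320,370,15,35)
def line(P):
    c=P[:,:2].mean(0);_,_,v=np.linalg.svd(P[:,:2]-c,full_matrices=False);v=v[0]
    if v[0]<0:v=-v
    t=(P[:,:2]-c)@v; return c,v,t
c,v,t=line(P);print('bar',len(P),c,v,np.degrees(np.arctan2(v[1],v[0])),'ends',c+v*np.percentile(t,1),c+v*np.percentile(t,99),'z',np.median(P[:,2]))
Q=reg(145,180,312,345,36,60);(x,y),r=cv2.minEnclosingCircle(Q[:,:2].astype(np.float32));print('ring',len(Q),Q.mean(0),x,y,r)
e=c+v*np.percentile(t,1); v2=Q.mean(0)[:2]-c; print('dir to ring',np.degrees(np.arctan2(v2[1],v2[0])))
print('bal from ring',np.array([x,y])-65*v,' from end',c+v*(t.min()+220), 'origin(end)',c+v*(t.min()+150))
for r0,r1 in((175,195),(243,262)):
    B=reg(r0,r1,150,255,40,58); c2,v3,t2=line(B);print('batten',len(B),B.mean(0),np.degrees(np.arctan2(v3[1],v3[0])),c2+v3*t2.min(),c2+v3*t2.max(), np.percentile(B[:,2],[5,50,95]))
    S=reg(r0-6,r1,150,255,58,80);print('stops',len(S),S.round(0)[::4].tolist())
P=reg(150,295,140,260,22,36);rc=cv2.minAreaRect(P[:,:2].astype(np.float32));print('tray',rc)
S=reg(190,255,425,460,15,35);c,v,t=line(S);print('short',c,v,c+v*t.min(),c+v*t.max())
E
python3 m.py
```

```text
bench z 1.1585204777537115
bar 689 [428.16398058 -69.28374259] [0.96059277 0.27795957] 16.138463263923565 ends [322.60838289 -99.82757923] [539.17105951 -37.16245144] z 25.31258202740844
ring 285 [593.58042819 -21.73827241  45.44160708] 602.462158203125 -18.071043014526367 37.741493225097656
dir to ring 16.036181347040124
bal from ring [540.02362793 -36.13841519]  from end [531.12845631 -39.48967959] origin(end) [463.88696217 -58.94684963]
batten 484 [537.666692   273.39942874  50.89236816] 88.60797244573334 [535.27169235 174.84076793] [540.13262077 374.87695361] [43.6630182  51.35685493 54.62151711]
stops 102 [[547.0, 350.0, 68.0], [547.0, 340.0, 69.0], [545.0, 347.0, 69.0], [545.0, 338.0, 68.0], [542.0, 349.0, 70.0], [542.0, 340.0, 69.0], [542.0, 214.0, 70.0], [543.0, 206.0, 66.0], [540.0, 349.0, 70.0], [540.0, 340.0, 67.0], [540.0, 215.0, 69.0], [539.0, 205.0, 70.0], [537.0, 348.0, 70.0], [537.0, 339.0, 70.0], [538.0, 215.0, 66.0], [537.0, 205.0, 69.0], [535.0, 348.0, 70.0], [535.0, 339.0, 71.0], [535.0, 214.0, 69.0], [535.0, 205.0, 69.0], [533.0, 347.0, 65.0], [534.0, 339.0, 62.0
[... 386 characters left out ...]
9.0, 64.0], [383.0, 211.0, 70.0], [384.0, 203.0, 66.0], [381.0, 346.0, 69.0], [382.0, 339.0, 63.0], [381.0, 211.0, 72.0], [381.0, 202.0, 69.0], [379.0, 349.0, 67.0], [379.0, 341.0, 64.0], [379.0, 214.0, 69.0], [379.0, 204.0, 70.0], [377.0, 350.0, 69.0], [377.0, 341.0, 69.0], [377.0, 215.0, 71.0], [377.0, 207.0, 70.0], [375.0, 350.0, 67.0], [375.0, 341.0, 68.0], [374.0, 215.0, 71.0], [375.0, 207.0, 67.0], [372.0, 215.0, 72.0], [372.0, 206.0, 72.0], [371.0, 213.0, 59.0]]
tray ((459.81854248046875, 277.0879211425781), (222.2664337158203, 300.78448486328125), 88.57530975341797)
short [ 456.58719659 -292.08229942] [0.96389494 0.26628282] [ 387.56905901 -311.14904958] [ 531.60264698 -271.35874905]
```

step_arm --commands '[{"rz": 0.158,"gripper": 0},{"x": 28.6,"y": -32.6},{"x": 28.6,"y": -32.6},{"x": 28.6,"y": -32.6},{"x": 28.6,"y": -32.6},{"x": 28.6,"y": -32.6},{"x": 28.6,"y": -32.6},{"x": 28.6,"y": -32.6}]' --squeeze 60

```text
invalid input at $.commands[0]: expected keys gripper, x, y, z, rx, ry, rz
```

step_arm --commands '[{"x": 28.6,"y": -32.6},{"x": 28.6,"y": -32.6},{"x": 28.6,"y": -32.6},{"x": 28.6,"y": -32.6},{"x": 28.6,"y": -32.6},{"x": 28.6,"y": -32.6},{"x": 28.6,"y": -32.6},{}]'

```text
invalid input at $.commands[0]: expected keys gripper, x, y, z, rx, ry, rz
```

step_arm --commands '[{},{}]'

```text
invalid input at $.commands[0]: expected keys gripper, x, y, z, rx, ry, rz
```

Run:
```python
from h import *
s=env.read_state(); print({k:np.round(s[k],3) for k in('clock','q','tool_pos','eef_rot','wrist_force')})
M=R.from_quat(s['eef_rot']).as_matrix();print(M.round(3))
im,d,W=cloud('wrist');cv2.imwrite('pics/w1.png',im);np.savez('w1.npz',im=im,W=W)
p=np.array(s['tool_pos'])
m=(W[...,2]>17)&(W[...,2]<34);P=W[m];P=P[(abs(P[:,0]-450)<140)&(abs(P[:,1]+62)<60)]
v=np.array([.9606,.278]);n=np.array([-v[1],v[0]])
tt=(P[:,:2]-[534,-38.5])@v;nn=(P[:,:2]-[534,-38.5])@n
k=(tt>-120)&(tt<30)&(abs(nn)<20)
f=np.polyfit(tt[k],nn[k],1);print('bar n(t)',f,k.sum(),'ang',16.14+np.degrees(f[0]),'z',np.median(P[k][:,2]),'edges',np.percentile(nn[k],[2,98]))
h=W[(W[...,2]>38)&(W[...,2]<55)];h=h[np.hypot(h[:,0]-597,h[:,1]+20)<50]
print('ring',len(h),((h[:,:2]-[534,-38.5])@v).min(),((h[:,:2]-[534,-38.5])@v).max(),cv2.minEnclosingCircle(h[:,:2].astype(np.float32)))
```

```text
{'clock': np.float64(0.1), 'q': array([ 1.033,  0.334,  0.04 ,  1.466, -0.013,  1.343, -0.058]), 'tool_pos': array([ 275.933, -588.055,  230.505]), 'eef_rot': array([ 0.976,  0.218, -0.   , -0.001]), 'wrist_force': array([-0.446,  1.426,  0.737])}
[[ 0.905  0.425 -0.001]
 [ 0.425 -0.905  0.001]
 [-0.    -0.001 -1.   ]]Traceback (most recent call last):
  File "<stdin>", line 10, in <module>
    raise TypeError("expected non-empty vector for x")
TypeError: expected non-empty vector for x
```

View pics/w1.png

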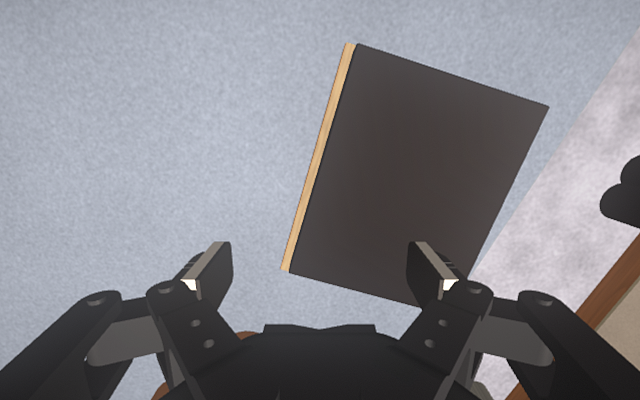

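The rows need every key, so nothing moved. The wrist picture shows only the start area: the dark tray, with the fingers at the bottom. I'll resend the moves with full rows.

step_arm --commands '[{"x": 0,"y": 0,"z": 0,"rx": 0,"ry": 0,"rz": 0.158,"gripper": 0},{"x": 28.6,"y": -32.6,"z": 0,"rx": 0,"ry": 0,"rz": 0,"gripper": 0},{"x": 28.6,"y": -32.6,"z": 0,"rx": 0,"ry": 0,"rz": 0,"gripper": 0},{"x": 28.6,"y": -32.6,"z": 0,"rx": 0,"ry": 0,"rz": 0,"gripper": 0},{"x": 28.6,"y": -32.6,"z": 0,"rx": 0,"ry": 0,"rz": 0,"gripper": 0},{"x": 28.6,"y": -32.6,"z": 0,"rx": 0,"ry": 0,"rz": 0,"gripper": 0},{"x": 28.6,"y": -32.6,"z": 0,"rx": 0,"ry": 0,"rz": 0,"gripper": 0},{"x": 28.6,"y": -32.6,"z": 0,"rx": 0,"ry": 0,"rz": 0,"gripper": 0}]' --squeeze 60

```text
clock: 1.15
tool_pos: [405.6, -312.3, 231.2]
eef_rot: [0.99, 0.14, -0.0, -0.0]
wrist_force: [0.2, 0.4, 0.4]
finger_gap: 0.999
```

step_arm --commands '[{"x": 28.6,"y": -32.6,"z": 0,"rx": 0,"ry": 0,"rz": 0,"gripper": 0},{"x": 28.6,"y": -32.6,"z": 0,"rx": 0,"ry": 0,"rz": 0,"gripper": 0},{"x": 28.6,"y": -32.6,"z": 0,"rx": 0,"ry": 0,"rz": 0,"gripper": 0},{"x": 28.6,"y": -32.6,"z": 0,"rx": 0,"ry": 0,"rz": 0,"gripper": 0},{"x": 28.6,"y": -32.6,"z": 0,"rx": 0,"ry": 0,"rz": 0,"gripper": 0},{"x": 28.6,"y": -32.6,"z": 0,"rx": 0,"ry": 0,"rz": 0,"gripper": 0},{"x": 28.6,"y": -32.6,"z": 0,"rx": 0,"ry": 0,"rz": 0,"gripper": 0},{"x": 0,"y": 0,"z": 0,"rx": 0,"ry": 0,"rz": 0,"gripper": 0}]'

```text
clock: 2.15
tool_pos: [535.0, -35.0, 231.1]
eef_rot: [0.99, 0.143, 0.0, -0.001]
wrist_force: [-1.1, -0.0, -0.2]
finger_gap: 1.002
```

step_arm --commands '[{"x": 0,"y": 0,"z": 0,"rx": 0,"ry": 0,"rz": 0,"gripper": 0},{"x": 0,"y": 0,"z": 0,"rx": 0,"ry": 0,"rz": 0,"gripper": 0}]'

```text
clock: 2.4
tool_pos: [534.0, -40.3, 231.3]
eef_rot: [0.99, 0.139, -0.0, 0.0]
wrist_force: [0.6, -0.5, 0.8]
finger_gap: 0.999
```

```bash
cat > w.py <<'E'
from h import *
import sys
s=env.read_state(); print({k:np.round(s[k],3) for k in('clock','q','tool_pos','wrist_force')})
M=R.from_quat(s['eef_rot']).as_matrix();print(M.round(3), 'tool x ang',np.degrees(np.arctan2(M[1,0],M[0,0])))
im,d,W=cloud('wrist');cv2.imwrite(f'pics/{sys.argv[1]}.png',im);np.savez(sys.argv[1],im=im,W=W)
v=np.array([.9606,.278]);n=np.array([-v[1],v[0]])
T=(W[...,:2]-[534,-38.5])@v;N=(W[...,:2]-[534,-38.5])@n;Z=W[...,2]
k=(Z>17)&(Z<34)&(T>-120)&(T<30)&(abs(N)<20)
f=np.polyfit(T[k],N[k],1);print('bar n(t)',f,k.sum(),'ang',16.14+np.degrees(f[0]),'z',np.median(Z[k]),'edges',np.percentile(N[k],[2,98]), 't range',T[k].min(),T[k].max())
k=(Z>38)&(Z<60)&(np.hypot(T-65,N)<50)
print('ring',k.sum(),np.percentile(T[k],[1,99]),np.percentile(N[k],[1,99]),np.median(Z[k]))
print('bench',np.nanmedian(Z[abs(Z)<8]))
E
python3 w.py w2
```

```text
{'clock': np.float64(2.4), 'q': array([ 0.372,  0.128, -0.413,  1.725,  0.053,  1.3  , -1.344]), 'tool_pos': array([534.022, -40.309, 231.252]), 'wrist_force': array([ 0.604, -0.486,  0.834])}
[[ 0.961  0.275 -0.   ]
 [ 0.275 -0.961 -0.   ]
 [-0.     0.    -1.   ]] tool x ang 15.975509465780762
bar n(t) [0.00270956 0.03388551] 1410 ang 16.295246163402343 z 22.586490564585887 edges [-7.30998443  7.42111414] t range -119.55396611460732 29.932056045024847
ring 1212 [33.91053258 86.2138165 ] [-26.60318454  26.0291133 ] 43.62512393547155
bench -1.2094393687371223
```

View pics/w2.png

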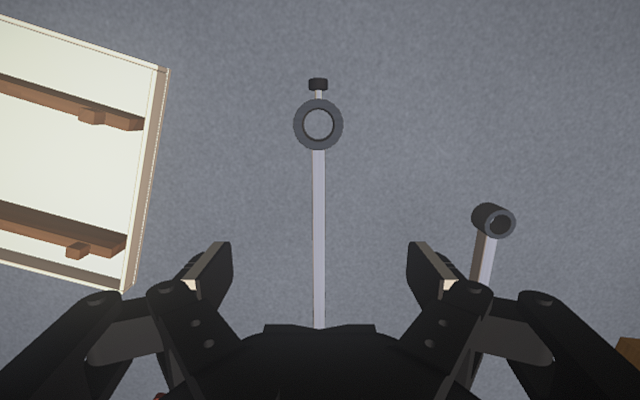

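The wrist picture shows the ring centred at (318,124), with the bar running straight down between the fingers and the short arm well outside at (495,222). The ring position puts the balance point about 4 mm behind the TCP. I'll shift by that much and descend.

step_arm --commands '[{"x": -3.5,"y": -1.7,"z": 30,"rx": 0,"ry": 0,"rz": -0.003,"gripper": 0},{"x": 0,"y": 0,"z": 40,"rx": 0,"ry": 0,"rz": 0,"gripper": 0},{"x": 0,"y": 0,"z": 40,"rx": 0,"ry": 0,"rz": 0,"gripper": 0},{"x": 0,"y": 0,"z": 40,"rx": 0,"ry": 0,"rz": 0,"gripper": 0},{"x": 0,"y": 0,"z": 30,"rx": 0,"ry": 0,"rz": 0,"gripper": 0},{"x": 0,"y": 0,"z": 20,"rx": 0,"ry": 0,"rz": 0,"gripper": 0},{"x": 0,"y": 0,"z": 10,"rx": 0,"ry": 0,"rz": 0,"gripper": 0},{"x": 0,"y": 0,"z": 0,"rx": 0,"ry": 0,"rz": 0,"gripper": 0}]'

```text
clock: 3.45
tool_pos: [530.3, -38.7, 21.2]
eef_rot: [0.99, 0.141, -0.0, -0.0]
wrist_force: [1.2, 0.1, 0.6]
finger_gap: 1.0
```

step_arm --commands '[{"x": 0,"y": 0,"z": 8,"rx": 0,"ry": 0,"rz": 0,"gripper": 60},{"x": 0,"y": 0,"z": 5,"rx": 0,"ry": 0,"rz": 0,"gripper": 100},{"x": 0,"y": 0,"z": 0,"rx": 0,"ry": 0,"rz": 0,"gripper": 100},{"x": 0,"y": 0,"z": 0,"rx": 0,"ry": 0,"rz": 0,"gripper": 100}]'

```text
clock: 3.95
tool_pos: [530.7, -38.2, 8.5]
eef_rot: [0.99, 0.141, 0.0, 0.0]
wrist_force: [0.4, 0.7, -0.0]
finger_gap: 0.607
```

step_arm --commands '[{"x": 0,"y": 1.0,"z": 4,"rx": 0,"ry": 0,"rz": 0,"gripper": 130},{"x": 0,"y": 0,"z": 0,"rx": 0,"ry": 0,"rz": 0,"gripper": 160},{"x": 0,"y": 0,"z": 0,"rx": 0,"ry": 0,"rz": 0,"gripper": 255},{"x": 0,"y": 0,"z": 0,"rx": 0,"ry": 0,"rz": 0,"gripper": 255},{"x": 0,"y": 0,"z": 0,"rx": 0,"ry": 0,"rz": 0,"gripper": 255},{"x": 0,"y": 0,"z": 0,"rx": 0,"ry": 0,"rz": 0,"gripper": 255}]' --squeeze 80

```text
clock: 4.7
tool_pos: [530.9, -39.4, 4.6]
eef_rot: [0.99, 0.141, 0.0, 0.0]
wrist_force: [-2.6, -1.1, 5.6]
finger_gap: 0.166
```

step_arm --commands '[{"x": 0,"y": 0,"z": 0,"rx": 0,"ry": 0,"rz": 0,"gripper": 255},{"x": 0,"y": 0,"z": -3,"rx": 0,"ry": 0,"rz": 0,"gripper": 255},{"x": 0,"y": 0,"z": -3,"rx": 0,"ry": 0,"rz": 0,"gripper": 255},{"x": 0,"y": 0,"z": -4,"rx": 0,"ry": 0,"rz": 0,"gripper": 255},{"x": 0,"y": 0,"z": 0,"rx": 0,"ry": 0,"rz": 0,"gripper": 255},{"x": 0,"y": 0,"z": 0,"rx": 0,"ry": 0,"rz": 0,"gripper": 255},{"x": 0,"y": 0,"z": 0,"rx": 0,"ry": 0,"rz": 0,"gripper": 255}]'

```text
clock: 5.58
tool_pos: [530.7, -39.2, 14.2]
eef_rot: [0.99, 0.141, -0.0, -0.0]
wrist_force: [-0.1, -0.2, -8.6]
finger_gap: 0.169
```

```bash
cat > lev.py <<'E'
from h import *
import sys
s=env.read_state();M=R.from_quat(s['eef_rot']).as_matrix()
print({k:np.round(s[k],3) for k in('clock','q','tool_pos','wrist_force','moment','finger_gap')}, 'moment tool',(M.T@s['moment']).round(3),'x ang',np.degrees(np.arctan2(M[1,0],M[0,0])))
p=np.array(s['tool_pos'])
for n in('wrist','scene','top'):
    im,d,W=cloud(n);cv2.imwrite(f'pics/{sys.argv[1]}_{n}.png',im);np.savez(f'{sys.argv[1]}_{n}',im=im,W=W)
    L=(W-p)@M; X,Y,Z=L[...,0],L[...,1],-L[...,2]
    k=(abs(Y)<9)&(X<40)&(X>-230)&(abs(Z-19)<22)&(abs(X)>(18 if n=='wrist' else 50))
    if k.sum()>50:
        f=np.polyfit(X[k],Z[k],1);g=np.polyfit(X[k],Y[k],1);print(n,'bar',k.sum(),X[k].min(),X[k].max(),'slope deg',np.degrees(np.arctan(f[0])),'z0',f[1],'yaw',np.degrees(g[0]),g[1])
    r=(np.hypot(X-65,Y)<45)&(X>35)&(Z>25)&(Z<65)
    if r.sum()>20:
        A=np.c_[X[r],Y[r],np.ones(r.sum())]
        print(n,'ring',r.sum(),np.percentile(X[r],[1,99]),np.percentile(Y[r],[1,99]),np.percentile(Z[r],[10,50,90]))
E
python3 lev.py l1
```

```text
{'clock': np.float64(5.575), 'q': array([ 0.332,  0.351, -0.393,  1.953,  0.173,  0.87 , -1.438]), 'tool_pos': array([530.718, -39.201,  14.206]), 'wrist_force': array([-0.113, -0.249, -8.642]), 'moment': array([ 0.036, -0.007, -0.01 ]), 'finger_gap': np.float64(0.169)} moment tool [0.033 0.016 0.01 ] x ang 16.260971866173577
wrist bar 2342 -35.822372999037526 39.993120281417085 slope deg 10.334486238874943 z0 21.318969002322753 yaw -0.06851073974955259 0.007726182106245897
wrist ring 14446 [ 37.17146542 103.91897055] [-25.75915743  25.79654592] [30.60496913 38.89180208 39.85964617]
scene bar 451 -223.358763930666 -50.98905206090469 slope deg -0.9111340535420408 z0 13.240670776302983 yaw 1.1080313164130406 5.295516497230924
scene ring 561 [ 37.92942193 108.95110692] [-26.12626121  26.78559609] [27.7157017  38.66656297 41.20675302]
```

View pics/l1_scene.png

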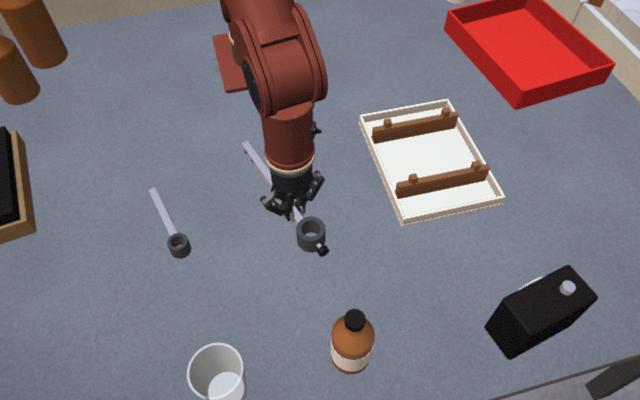

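The scene picture shows the arm held just behind its ring, with the ring at (311,232) and the tail at (247,147), both apparently off the bench. The wrist force is 8.6 N, so the full weight is up, and the moment is only about 0.02 N m. Next I'll check the tilt precisely.

```bash
cat > tilt.py <<'E'
from h import *
import sys
s=env.read_state();M=R.from_quat(s['eef_rot']).as_matrix();p=np.array(s['tool_pos'])
for n in('wrist','scene'):
    W=np.load(f'{sys.argv[1]}_{n}.npz')['W'];L=(W-p)@M;X,Y,Z=L[...,0],L[...,1],-L[...,2]
    def med(x0,x1,y,lo,hi):
        k=(X>x0)&(X<x1)&(abs(Y)<y)&(Z>lo)&(Z<hi);return k.sum(),np.round(np.percentile(Z[k],[10,25,50,75,90]),1) if k.sum()>5 else None
    for x in range(-230,-20,30):print(n,x,med(x,x+30,6,-15,35))
    print(n,'bar near ring',med(22,35,6,10,30))
    for x in range(38,96,8):print(n,'ring',x,med(x,x+8,28,34,50))
print('bench rel',-p[2])
E
python3 tilt.py l1
```

```text
wrist -230 (np.int64(0), None)
wrist -200 (np.int64(0), None)
wrist -170 (np.int64(0), None)
wrist -140 (np.int64(0), None)
wrist -110 (np.int64(0), None)
wrist -80 (np.int64(0), None)
wrist -50 (np.int64(628), array([17.4, 17.7, 18. , 18.4, 18.7]))
wrist bar near ring (np.int64(452), array([17.4, 17.7, 18.1, 18.5, 18.8]))
wrist ring 38 (np.int64(2104), array([38. , 38.5, 39. , 39.4, 39.8]))
wrist ring 46 (np.int64(1675), array([37.5, 38.3, 38.9, 39.4, 39.8]))
wrist ring 54 (np.int64(1442), array([37.7, 38.4, 38.9, 39.4, 39.8]))
wrist ring 62 (np.int64(1467), array([37.8, 38.4, 39. , 39.4, 39.8]))
wrist ring 70 (np.int64(1888), array([37.6, 38.4, 38.9, 39.5, 39.9]))
wrist ring 78 (np.int64(2914), array([37.9, 38.5, 39. , 39.5, 39.9]))
wrist ring 86 (np.int64(777), array([37.9, 38.4, 38.9, 39.4, 39.8]))
wrist ring 94 (np.int64(0), None)
scene -230 (np.int64(41), array([-11.7,  18.1,  19.3,  20.3,  20.9]))
scene -200 (np.int64(64), array([16.1, 17.6, 19. , 19.7, 20.7]))
scene -170 (np.int64(58), array([ 6.9, 17.6, 18.9, 19.8, 20.6]))
scene -140 (np.int64(74), array([14.8, 17.5, 18.7, 20. , 21.3]))
scene -110 (np.int64(36), array([-2.4, 18.2, 18.9, 19.5, 20.3]))
scene -80 (np.int64(5), None)
scene -50 (np.int64(0), None)
scene bar near ring (np.int64(7), array([17.6, 18.6, 19.4, 21.1, 21.9]))
scene ring 38 (np.int64(72), array([37.4, 38.7, 40. , 40.8, 41.5]))
scene ring 46 (np.int64(61), array([35.9, 38.1, 39.5, 40.6, 41.3]))
scene ring 54 (np.int64(41), array([37.4, 38.8, 39.9, 41. , 41.7]))
scene ring 62 (np.int64(46), array([37. , 38.4, 39.3, 40.4, 41.7]))
scene ring 70 (np.int64(47), array([37.6, 38.5, 39.6, 40.5, 41. ]))
scene ring 78 (np.int64(80), array([36.9, 38.5, 39.4, 40.5, 41.3]))
scene ring 86 (np.int64(46), array([35.1, 36.6, 38.9, 40.2, 41.3]))
scene ring 94 (np.int64(0), None)
bench rel -14.271552229847162
```

It hangs level: the bar top is 18–19 mm above the TCP at both ends. I'll lift it, turn it and carry it across gently.

step_arm --commands '[{"x": 0,"y": 0,"z": -8,"rx": 0,"ry": 0,"rz": 0,"gripper": 255},{"x": 0,"y": 0,"z": -14,"rx": 0,"ry": 0,"rz": 0,"gripper": 255},{"x": 0,"y": 0,"z": -18,"rx": 0,"ry": 0,"rz": 0,"gripper": 255},{"x": 0,"y": 0,"z": -18,"rx": 0,"ry": 0,"rz": 0,"gripper": 255},{"x": 0,"y": 0,"z": -18,"rx": 0,"ry": 0,"rz": 0.02,"gripper": 255},{"x": 0,"y": 0,"z": -14,"rx": 0,"ry": 0,"rz": 0.04,"gripper": 255},{"x": 0,"y": 0,"z": -8,"rx": 0,"ry": 0,"rz": 0.05,"gripper": 255},{"x": 0,"y": 0,"z": 0,"rx": 0,"ry": 0,"rz": 0.05,"gripper": 255}]'

```text
clock: 6.72
tool_pos: [531.3, -39.2, 113.6]
eef_rot: [0.998, 0.06, 0.001, 0.0]
wrist_force: [-0.1, 0.1, -8.8]
finger_gap: 0.166
```

step_arm --commands '[{"x": 0,"y": 0,"z": 0,"rx": 0,"ry": 0,"rz": 0.05,"gripper": 255},{"x": 0,"y": 0,"z": 0,"rx": 0,"ry": 0,"rz": 0.05,"gripper": 255},{"x": 0,"y": 0,"z": 0,"rx": 0,"ry": 0,"rz": 0.035,"gripper": 255},{"x": 0,"y": 0,"z": 0,"rx": 0,"ry": 0,"rz": 0.013,"gripper": 255},{"x": -2,"y": -8,"z": 0,"rx": 0,"ry": 0,"rz": 0,"gripper": 255},{"x": -4,"y": -16,"z": 0,"rx": 0,"ry": 0,"rz": 0,"gripper": 255},{"x": -6,"y": -24,"z": 0,"rx": 0,"ry": 0,"rz": 0,"gripper": 255},{"x": -8,"y": -32,"z": 0,"rx": 0,"ry": 0,"rz": 0,"gripper": 255}]'

```text
clock: 7.72
tool_pos: [512.3, 42.7, 112.4]
eef_rot: [1.0, -0.012, 0.0, -0.0]
wrist_force: [0.3, 1.3, -8.4]
finger_gap: 0.161
```

step_arm --commands '[{"x": -8,"y": -32,"z": 0,"rx": 0,"ry": 0,"rz": 0,"gripper": 255},{"x": -8,"y": -32,"z": 0,"rx": 0,"ry": 0,"rz": 0,"gripper": 255},{"x": -8,"y": -32,"z": 0,"rx": 0,"ry": 0,"rz": 0,"gripper": 255},{"x": -8,"y": -32,"z": 0,"rx": 0,"ry": 0,"rz": 0,"gripper": 255},{"x": -8,"y": -30,"z": 0,"rx": 0,"ry": 0,"rz": 0,"gripper": 255},{"x": -7,"y": -26,"z": 0,"rx": 0,"ry": 0,"rz": 0,"gripper": 255},{"x": -6,"y": -22,"z": 0,"rx": 0,"ry": 0,"rz": 0,"gripper": 255},{"x": -4,"y": -15,"z": 0,"rx": 0,"ry": 0,"rz": 0,"gripper": 255}]'

```text
clock: 8.72
tool_pos: [459.9, 265.7, 112.5]
eef_rot: [1.0, -0.011, -0.0, -0.0]
wrist_force: [0.3, -0.2, -8.0]
finger_gap: 0.166
```

step_arm --commands '[{"x": -2,"y": -9,"z": 0,"rx": 0,"ry": 0,"rz": 0,"gripper": 255},{"x": 0,"y": -4,"z": 0,"rx": 0,"ry": 0,"rz": 0,"gripper": 255},{"x": 0,"y": 0,"z": 0,"rx": 0,"ry": 0,"rz": 0,"gripper": 255},{"x": 0,"y": 0,"z": 0,"rx": 0,"ry": 0,"rz": 0,"gripper": 255},{"x": 0,"y": 0,"z": 0,"rx": 0,"ry": 0,"rz": 0,"gripper": 255},{"x": 0,"y": 0,"z": 0,"rx": 0,"ry": 0,"rz": 0,"gripper": 255}]'

```text
clock: 9.48
tool_pos: [459.6, 276.3, 112.3]
eef_rot: [1.0, -0.012, 0.0, 0.0]
wrist_force: [0.2, 0.2, -8.2]
finger_gap: 0.169
```

```bash
python3 lev.py l2; python3 tilt.py l2 | grep -E 'near|wrist|-110|-200'
```

```text
{'clock': np.float64(9.475), 'q': array([-0.102,  0.256, -0.592,  1.86 ,  0.161,  1.074, -2.351]), 'tool_pos': array([459.606, 276.29 , 112.338]), 'wrist_force': array([ 0.167,  0.227, -8.248]), 'moment': array([ 0.059, -0.041, -0.013]), 'finger_gap': np.float64(0.169)} moment tool [0.06  0.039 0.013] x ang -1.4186099482158345
wrist bar 2322 -36.12381771724135 39.99819494588802 slope deg 10.298629447219032 z0 21.36819951350765 yaw -0.03201491177272536 0.2147269769044824
wrist ring 14451 [ 37.21921414 103.94303909] [-25.56590597  26.15053874] [30.55894105 38.88054395 39.84190941]
scene bar 486 -222.12769178485425 -51.003861040726385 slope deg 1.5077835097955072 z0 19.201291520343673 yaw -0.7157040084525986 0.9705118699645835
scene ring 579 [ 37.54055012 108.438318  ] [-25.70969932  27.30046767] [27.52890134 38.14386514 41.00750232]
top ring 394 [ 38.02358335 108.22370163] [-24.03580043  27.57698645] [28.65875986 40.79035449 43.42959939]
wrist -230 (np.int64(0), None)
wrist -200 (np.int64(0), None)
wrist -170 (np.int64(0), None)
wrist -140 (np.int64(0), None)
wrist -110 (np.int64(0), N
[... 167 characters left out ...]
18.9]))
wrist ring 38 (np.int64(2076), array([38.1, 38.6, 39. , 39.5, 39.9]))
wrist ring 46 (np.int64(1703), array([37.6, 38.4, 39. , 39.4, 39.8]))
wrist ring 54 (np.int64(1402), array([37.8, 38.5, 39. , 39.4, 39.8]))
wrist ring 62 (np.int64(1498), array([37.8, 38.5, 39. , 39.5, 39.9]))
wrist ring 70 (np.int64(1850), array([37.7, 38.4, 39. , 39.5, 39.9]))
wrist ring 78 (np.int64(2903), array([38. , 38.5, 39.1, 39.5, 40. ]))
wrist ring 86 (np.int64(853), array([38. , 38.5, 39. , 39.5, 39.9]))
wrist ring 94 (np.int64(0), None)
scene -200 (np.int64(48), array([16.9, 18.1, 19.3, 20. , 20.9]))
scene -110 (np.int64(38), array([17.7, 18.2, 19.3, 20.3, 20.8]))
scene bar near ring (np.int64(1), None)
```

View pics/l2_wrist.png

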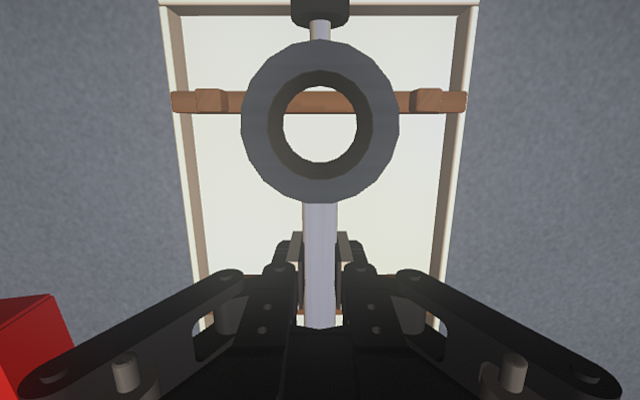

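The wrist picture shows the ring centred over the far batten, midway between its stops at (210,100) and (428,100), with the bar square to the batten. I'll lower it softly.

step_arm --commands '[{"x": 0,"y": 0,"z": 5,"rx": 0,"ry": 0,"rz": 0,"gripper": 255},{"x": 0,"y": 0,"z": 10,"rx": 0,"ry": 0,"rz": 0,"gripper": 255},{"x": 0,"y": 0,"z": 12,"rx": 0,"ry": 0,"rz": 0,"gripper": 255},{"x": 0,"y": 0,"z": 10,"rx": 0,"ry": 0,"rz": 0,"gripper": 255},{"x": 0,"y": 0,"z": 7,"rx": 0,"ry": 0,"rz": 0,"gripper": 255},{"x": 0,"y": 0,"z": 5,"rx": 0,"ry": 0,"rz": 0,"gripper": 255},{"x": 0,"y": 0,"z": 3,"rx": 0,"ry": 0,"rz": 0,"gripper": 255},{"x": 0,"y": 0,"z": 0,"rx": 0,"ry": 0,"rz": 0,"gripper": 255}]'

```text
clock: 10.62
tool_pos: [459.5, 276.6, 60.3]
eef_rot: [1.0, -0.012, -0.0, -0.0]
wrist_force: [0.3, 0.4, -8.5]
finger_gap: 0.165
```

step_arm --commands '[{"x": 0,"y": 0,"z": 1,"rx": 0,"ry": 0,"rz": 0,"gripper": 255},{"x": 0,"y": 0,"z": 1,"rx": 0,"ry": 0,"rz": 0,"gripper": 255},{"x": 0,"y": 0,"z": 1,"rx": 0,"ry": 0,"rz": 0,"gripper": 255},{"x": 0,"y": 0,"z": 0,"rx": 0,"ry": 0,"rz": 0,"gripper": 255},{"x": 0,"y": 0,"z": 0,"rx": 0,"ry": 0,"rz": 0,"gripper": 255}]'

```text
clock: 11.25
tool_pos: [459.5, 276.6, 57.4]
eef_rot: [1.0, -0.012, 0.0, -0.0]
wrist_force: [-0.3, 0.3, -6.8]
finger_gap: 0.169
```

step_arm --commands '[{"x": 0,"y": 0,"z": 0.5,"rx": 0,"ry": 0,"rz": 0,"gripper": 255},{"x": 0,"y": 0,"z": 0,"rx": 0,"ry": 0,"rz": 0,"gripper": 255},{"x": 0,"y": 0,"z": 0,"rx": 0,"ry": 0,"rz": 0,"gripper": 255}]'

```text
clock: 11.62
tool_pos: [459.5, 276.6, 56.9]
eef_rot: [1.0, -0.012, 0.0, -0.0]
wrist_force: [1.0, 0.5, -9.2]
finger_gap: 0.163
```

step_arm --commands '[{"x": 0,"y": 0,"z": 0.5,"rx": 0,"ry": 0,"rz": 0,"gripper": 255},{"x": 0,"y": 0,"z": 0,"rx": 0,"ry": 0,"rz": 0,"gripper": 255},{"x": 0,"y": 0,"z": 0,"rx": 0,"ry": 0,"rz": 0,"gripper": 255}]'

```text
clock: 12.0
tool_pos: [459.5, 276.6, 56.3]
eef_rot: [1.0, -0.012, -0.0, -0.0]
wrist_force: [0.3, -0.6, -8.8]
finger_gap: 0.164
```

step_arm --commands '[{"x": 0,"y": 0,"z": 0.5,"rx": 0,"ry": 0,"rz": 0,"gripper": 255},{"x": 0,"y": 0,"z": 0,"rx": 0,"ry": 0,"rz": 0,"gripper": 255},{"x": 0,"y": 0,"z": 0,"rx": 0,"ry": 0,"rz": 0,"gripper": 255}]'

```text
clock: 12.38
tool_pos: [459.4, 276.6, 55.8]
eef_rot: [1.0, -0.012, -0.0, -0.0]
wrist_force: [0.2, -0.4, -8.0]
finger_gap: 0.171
```

step_arm --commands '[{"x": 0,"y": 0,"z": 0.5,"rx": 0,"ry": 0,"rz": 0,"gripper": 255},{"x": 0,"y": 0,"z": 0,"rx": 0,"ry": 0,"rz": 0,"gripper": 255},{"x": 0,"y": 0,"z": 0,"rx": 0,"ry": 0,"rz": 0,"gripper": 255}]'

```text
clock: 12.75
tool_pos: [459.5, 276.6, 55.3]
eef_rot: [1.0, -0.012, -0.0, -0.0]
wrist_force: [-0.8, -1.3, -9.1]
finger_gap: 0.169
```

step_arm --commands '[{"x": 0,"y": 0,"z": 0.4,"rx": 0,"ry": 0,"rz": 0,"gripper": 255},{"x": 0,"y": 0,"z": 0,"rx": 0,"ry": 0,"rz": 0,"gripper": 255},{"x": 0,"y": 0,"z": 0,"rx": 0,"ry": 0,"rz": 0,"gripper": 255}]'

```text
clock: 13.12
tool_pos: [459.5, 276.6, 54.9]
eef_rot: [1.0, -0.012, -0.0, -0.0]
wrist_force: [-0.7, 0.7, -8.9]
finger_gap: 0.168
```

step_arm --commands '[{"x": 0,"y": 0,"z": 0.4,"rx": 0,"ry": 0,"rz": 0,"gripper": 255},{"x": 0,"y": 0,"z": 0,"rx": 0,"ry": 0,"rz": 0,"gripper": 255},{"x": 0,"y": 0,"z": 0,"rx": 0,"ry": 0,"rz": 0,"gripper": 255}]'

```text
clock: 13.5
tool_pos: [459.5, 276.6, 54.6]
eef_rot: [1.0, -0.012, 0.0, -0.0]
wrist_force: [-0.9, -0.8, -5.5]
finger_gap: 0.166
```

Contact is beginning, with the force dropping from about 9 to 5.5 N.

step_arm --commands '[{"x": 0,"y": 0,"z": 0.3,"rx": 0,"ry": 0,"rz": 0,"gripper": 255},{"x": 0,"y": 0,"z": 0,"rx": 0,"ry": 0,"rz": 0,"gripper": 255},{"x": 0,"y": 0,"z": 0,"rx": 0,"ry": 0,"rz": 0,"gripper": 255}]'

```text
clock: 13.88
tool_pos: [459.5, 276.7, 54.6]
eef_rot: [1.0, -0.012, 0.0, 0.0]
wrist_force: [-3.3, -2.3, 2.3]
finger_gap: 0.166
```

step_arm --commands '[{"x": 0,"y": 0,"z": 0,"rx": 0,"ry": 0,"rz": 0,"gripper": 205},{"x": 0,"y": 0,"z": 0,"rx": 0,"ry": 0,"rz": 0,"gripper": 190},{"x": 0,"y": 0,"z": 0,"rx": 0,"ry": 0,"rz": 0,"gripper": 170},{"x": 0,"y": 0,"z": 0,"rx": 0,"ry": 0,"rz": 0,"gripper": 140},{"x": 0,"y": 0,"z": 0,"rx": 0,"ry": 0,"rz": 0,"gripper": 110},{"x": 0,"y": 0,"z": 0,"rx": 0,"ry": 0,"rz": 0,"gripper": 80},{"x": 0,"y": 0,"z": 0,"rx": 0,"ry": 0,"rz": 0,"gripper": 80}]' --squeeze 20

```text
clock: 14.75
tool_pos: [459.5, 276.6, 54.3]
eef_rot: [1.0, -0.012, 0.0, -0.0]
wrist_force: [0.7, -0.5, -0.2]
finger_gap: 0.689
```

step_arm --commands '[{"x": 0,"y": 0,"z": -10,"rx": 0,"ry": 0,"rz": 0,"gripper": 80},{"x": 0,"y": 0,"z": -25,"rx": 0,"ry": 0,"rz": 0,"gripper": 80},{"x": 0,"y": 0,"z": -35,"rx": 0,"ry": 0,"rz": 0,"gripper": 80},{"x": 0,"y": 0,"z": -35,"rx": 0,"ry": 0,"rz": 0,"gripper": 80},{"x": 0,"y": 0,"z": -35,"rx": 0,"ry": 0,"rz": 0,"gripper": 80},{"x": 0,"y": 0,"z": -20,"rx": 0,"ry": 0,"rz": 0,"gripper": 80},{"x": 0,"y": 0,"z": 0,"rx": 0,"ry": 0,"rz": 0,"gripper": 80},{"x": 0,"y": 0,"z": 0,"rx": 0,"ry": 0,"rz": 0,"gripper": 80}]'

```text
clock: 15.75
tool_pos: [459.1, 276.4, 213.6]
eef_rot: [1.0, -0.012, -0.0, 0.0]
wrist_force: [-0.1, -0.3, -0.8]
finger_gap: 0.685
```

Run:
```python
from h import *
s=env.read_state();print(s['clock'],s['tool_pos'],s['wrist_force'])
c0=np.array([459,276.5]);a=np.radians(-1.4);v=np.array([np.cos(a),np.sin(a)]);n=np.array([-v[1],v[0]])
for nm in('wrist','scene','top'):
    im,d,W=cloud(nm);cv2.imwrite(f'pics/f_{nm}.png',im)
    T=(W[...,:2]-c0)@v;N=(W[...,:2]-c0)@n;Z=W[...,2]
    k=(abs(N)<12)&(T>-225)&(T<34)&(Z>66)&(Z<80)
    if k.sum()>30:
        f=np.polyfit(T[k],Z[k],1);g=np.polyfit(T[k],N[k],1);print(nm,'bar',k.sum(),T[k].min(),'pitch',np.degrees(f[0]),'z',f[1],'yaw',np.degrees(g[0]),'n0',g[1])
    r=(np.hypot(T-65,N)<40)&(Z>86)&(Z<105)
    if r.sum():print(nm,'ring',r.sum(),np.percentile(T[r],[1,99]),np.percentile(N[r],[1,99]),np.median(Z[r]))
    for t in(-80,80):
        k=(abs(T-t)<12)&(abs(N)<75)&(abs(N)>52)&(Z>58)&(Z<75);print(nm,'stops',t,[np.round(np.median(N[k&(sg*N>0)]),1) for sg in(-1,1) if (k&(sg*N>0)).any()],np.median(T[k]) if k.any() else None)
```

```text
15.75 [459.09749386 276.35325006 213.62164666] [-0.05091931 -0.31059988 -0.79992193]
wrist bar 2639 -165.84251903137613 pitch 0.017731553842299193 z 72.6051864205242 yaw -0.044948727305259256 n0 -0.07237384210205408
wrist ring 1952 [37.17836484 89.51937311] [-26.12931984  26.2789766 ] 93.5845256658809
wrist stops -80 [np.float64(-60.2), np.float64(60.6)] -80.21300296208045
wrist stops 80 [np.float64(-66.5), np.float64(66.7)] 77.664383211732
scene bar 676 -222.93744911550536 pitch -0.0075382789025755185 z 72.93365709621658 yaw -0.07397855504298413 n0 -1.6107015005235574
scene ring 389 [37.25480187 91.16770498] [-27.34107182  25.54449192] 94.10440192181602
scene stops -80 [np.float64(-68.2), np.float64(66.2)] -78.64774325026652
scene stops 80 [np.float64(-68.0), np.float64(67.5)] 80.9418344077329
top bar 573 -138.93598299993423 pitch 0.07182961285041742 z 74.8396211556225 yaw 0.20895712110527598 n0 -1.4075289766485433
top ring 253 [40.54904197 93.28215735] [-27.5054845  26.8304353] 96.27924800661367
top stops -80 [np.float64(-67.6)] -80.49415069434649
top stops 80 [np.float64(-67.3), np.float64(64.3)] 79.33150297763461
```

View pics/f_scene.png

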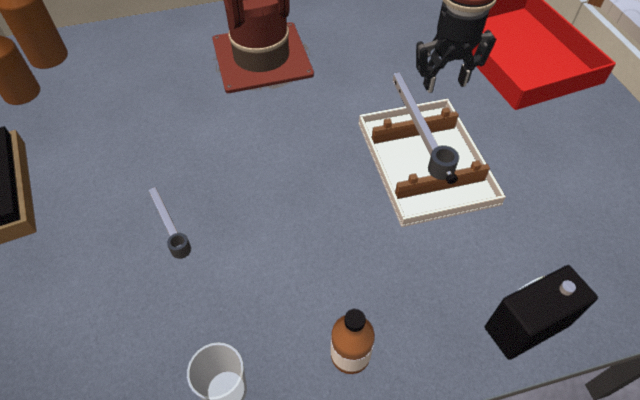

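The final picture shows the arm lying across both battens, with its ring at (443,162), its tail at (397,78) and the gripper clear above. The short arm is unmoved at (178,245). Handing in.

```bash
python3 -c "
from rig import env
print(env.close_job())"
```

```text
the job is handed in; nothing more can be done
None
```

The longer arm is lying flat and square across both battens, and I handed the job in at about 16 s on the robot's clock.

- **Grip and lift:** I gripped the bar near its balance point. A 10 mm trial lift showed it level, with a full load of about 8.6 N and almost no tipping moment. I then raised it about 100 mm, carried it over the tray and lowered it in sub-millimetre steps until the battens took the weight. I opened the fingers and raised the gripper clear.
- **Final position:** The arm's pitch is under 0.1° and its yaw is within 0.2° of square. It lies within about 2 mm of midway between the stops. From the ring position, the usual balance point is within about 2 mm of midway between the battens. The short arm appears unmoved in the final scene picture.
- **Disagreements:** The cameras differ from each other by 1–3 mm, within about what the calibration allows. The wrist camera gave stop positions that did not match the others at one batten (±60 mm instead of ±67 mm), which I took to be the edge of the measuring window.
- **Refused moves:** My first three move calls were refused because the rows lacked some keys. Nothing moved.

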